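# Clamp a framed circuit board in the board holder

## Robot

A 6-joint arm with a two-finger parallel gripper is mounted at the origin on the work surface. World frame = base frame: x ahead of the robot, y to its left, z up, the work surface at z = 0. Lengths are in mm, angles in rad, forces in N, time in s.
With the tool pointing down it reaches from about 350 to 875 mm from the base axis. Payload 4.2 kg.
Tool frame: the origin (TCP) lies at the very end of the fingers, on their centre line; the grasp point (between the pads) lies 19 mm behind it; z points along the fingers, y is the line along which they close (so a half turn about z gives the same grasp; the last joint's range is limited). The gripper opens to 85 mm and grips with 20 to 120 N. Pads are 22 mm wide; open, the fingers measure 114 mm over their backs; the gripper's body (76 mm by 85 mm) begins 54 mm behind the grasp point. The pads swing forward as they close: fully open they stand 13 mm farther back than shut.
Start: joints at [-1.08, 0.385, 0.008, 0, -1.194, -0.259], TCP at [143.599, -608.259, 231.312] pointing down, gripper open.
Joint ranges: [-3.14, 3.14], [-1.21, 2.06], [-1.07, 1.41], [-3.16, 2.05], [-2.99, -0.16], [-3.1, 3.1]. Speed limits (rad/s): [2.79, 2.79, 3.14, 3.14, 3.14, 3.14].

## Interface

Orientations are given as a unit quaternion [x, y, z, w].
In Python, from bench import read_state, get_image, get_calibration, job_done gives the robot as it stands.
- The arm moves only by the shell command python3 -m creep 'ROWS'. ROWS is a JSON object of lists of equal length, an entry for each row: "translation": the shift along the world's x, y, z in cm, a list of three; "delta_rot": the turn, a rotation vector about the world's x, y, z in degrees, a list of three; "hand": the finger opening in cm, from 0 to 8.54. A call has 1 to 8 rows; each row is the pose to reach, as a shift and turn from the pose commanded when the call began; what a row does not reach only later rows make up. A row lasts 1/8 s, in which the tool goes at most 62.5 mm and 10.7 degrees, less where a joint would pass 70% of its speed; a pose out of reach is approached as far as the arm can. A call with a gripper value outside its range is refused whole. The fingers move at their own pace and stop on an object; the grip force is fixed at half the most. Time passes only in rows, so rows that repeat a pose let the fingers close. It gives the time, the measured TCP pose, the force, the opening and the grip force at its end, in the units of the state.
- read_state(): the state, without advancing time (a new reading comes with each control period).
- get_image(name): name is "side" or "top"; returns (picture, depth): 384x512x3 uint8, red, green, blue; 384x512 float32, mm along the optical axis (not along the pixel's ray), 0 where there is no reading.
- get_calibration(name): a dict with "intrinsics" (3x3 intrinsics, pixels), "dist" ([k1, k2, p1, p2, k3] as OpenCV has them; the pictures are not rectified), "xyz" and "attitude" of the camera in the world. Camera axes: x right, y down, z forward; pixel columns grow to the right and rows downward; lengths in mm; the calibration is good to about 2 mm. A picture is of the moment at which its call begins. get_calibration takes no time and is no camera call.
- job_done(): hands the job in; it is judged then, once.
The state is a dict: "clock": time; "joints": joint angles; "joint_vel": joint speeds; "joint_efforts": joint torques, N m; "position": TCP position; "ee_rot": TCP orientation; "contact_force": force on the tool from outside, world axes, zero at the start; "wrist_torque": the same for the moment, N m; "gripper_width": finger opening in mm; "grasp_force": force on a finger pad.
Only numpy, scipy, OpenCV 4.12 (cv2) and the standard library are available. Lean on these libraries where they do the work, as an engineer would, in place of code of your own. Each camera call takes 0.05 s, during which the arm holds its last target. There are 200 camera calls.

## Task

Take the longest of the three framed circuit boards out of the slotted rack, lean it back on the sloping easel with its chip side up and let go of it. Then take it again across its width, lay it (do not drop it) flat and chip side up on the two ribs of the board holder, lengthwise along the far rail, between the end fences, and let go. Finally slide the jaw up until it stops, so that the board sits snug and square between jaw and far rail; leave everything else where it stands.

Things in the scene. Friction and masses are not known exactly. Their poses are not given: they have to be found in the camera images.
- board_long: The longest framed circuit board: aluminium frame 160 mm long (y), 60 high (z), 14 thick (x); green board with black chips on its -x face, plain metal back on +x. Starts standing on a long edge in a rack slot; origin mid lower edge, centred in the thickness. Mass roughly 0.2 kg.
- board_long_mid (a point): Centre of the longest board: 30 mm along the board's z from its origin.
- board_medium: The middle-sized framed circuit board: aluminium frame 130 mm long (y), 60 high (z), 14 thick (x); green board with black chips on its -x face, plain metal back on +x. Starts standing on a long edge in a rack slot; origin mid lower edge, centred in the thickness. Leave it in its slot.
- board_short: The shortest framed circuit board: aluminium frame 100 mm long (y), 60 high (z), 14 thick (x); green board with black chips on its -x face, plain metal back on +x. Starts standing on a long edge in a rack slot; origin mid lower edge, centred in the thickness. Leave it in its slot.
- rack: Fixed rack, base 185 (x) by 190 (y) mm, 6 thick, origin under its centre. Slots along y at x = -60, 0, +60 mm (which board is where varies), 17 mm wide between 4 mm guide walls with tops at z = 42; boards stand on the base plate, tops at z = 66. End plates 28 high at y = +-92. Rack and holder may swap sides of the table.
- easel: Fixed easel, base 90 x 130 mm, origin on the table. Two ribs, 12 wide at y = +-55 mm, open between, slope 40 deg, rising to +x: upper faces start at x = -15, z = 50 and are 38 long (a 60 wide board overhangs at the top). A lip stands 20 mm out of each rib's lower end; the board's lower edge rests on it. Let go a little steeper, a board settles back on the ribs.
- holder: Fixed steel board holder, base 215 (x) by 235 (y) mm, origin on the table under its centre. Ribs along x at y = +-50 (12 wide) carry the board, tops at z = 30, 24 above the base plate. Far rail along y: inner face at x = +85, top z = 52. End fences: inner faces y = +-95, tops z = 38. The jaw is on the -x side and slides to +x.
- jaw (a joint): Travel of the sliding jaw to +x, m, 0 to 0.115; starts at 0 to 0.02. At value q its clamping face is at holder x = -75 mm + q; a 60 mm wide board tight on the far rail stops it at q = 0.100. Jaw bar 140 (y) by 12 mm, z = 32 to 52 mm. It drags with about 3 N, stays where left and pushes a lying board ahead of it.
- jaw_grip (a point): Top centre of the jaw's black grip block, 85 mm above the table. The block is 14 mm thick (holder x), 30 mm wide (holder y) and rises 33 mm above the jaw bar (z = 52 to 85 mm).
- screwdriver: Screwdriver lying flat; handle towards its -x. Loose; leave it alone.
- brush: Brush lying flat; handle towards its -x. Loose; leave it alone.
- flux_bottle: Small bottle, 44 mm diameter, 100 mm tall, origin under its base. Loose; leave it alone.
- solder_tin: Low round tin, 68 mm diameter, 45 mm tall, origin under its base. Loose; leave it alone.
- heatsink: Finned aluminium heatsink, 50 by 70 mm, 30 mm tall, origin under its base. Loose; leave it alone.
- mouse: Black round computer mouse, 66 mm diameter, 33 mm tall, origin under its base. Loose; leave it alone.
Things that resemble listed ones, but are neither listed nor needed, are in the scene too. Leave any orange or yellow look-alike of the board_long alone.

How it is judged:
By the outcome, as a careful person would: the job done as asked, in the order asked, and still so for the second after the job is handed in, with the robot touching nothing.
It also fails if it takes over 72 s, if anything falls off the work surface, if the arm or the gripper's body presses on something with over 40 N, if the wrist force passes 120 N, or if a joint passes its speed limit or range.

## Working session

There is one attempt and no reset: what is moved stays moved. The work goes in short steps, Python scripts to look and compute and a shell command to move; the robot and the scene stay as the last step left them, time stands still between calls to the robot, and variables do not carry over. Pictures are saved under pics/ and viewed, at most 10 in all, crops included, and the job is handed in when it is done.

```bash
mkdir -p pics; ls; python3 - <<'E'
from bench import *
import cv2,numpy as np
for n in("top","side"):
    im,d=get_image(n); c=get_calibration(n); print(n,{k:np.round(v,4).tolist() for k,v in c.items()})
    np.savez(f"{n}0.npz",im=im,d=d)
    cv2.imwrite(f"pics/{n}0.png",cv2.resize(im[:,:,::-1],(800,600),interpolation=cv2.INTER_CUBIC))
s=read_state();print(s)
E
```

```text
pics
top {'intrinsics': [[452.2675, 0.0, 254.7367], [0.0, 452.2675, 197.6578], [0.0, 0.0, 1.0]], 'dist': [-0.047, 0.0, 0.0, 0.0, 0.0], 'xyz': [453.667, -5.9708, 1313.3202], 'attitude': [0.7145, -0.6986, 0.0331, -0.0203]}
side {'intrinsics': [[425.6948, 0.0, 259.2749], [0.0, 425.6948, 190.1357], [0.0, 0.0, 1.0]], 'dist': [-0.1199, 0.0, 0.0, 0.0, 0.0], 'xyz': [83.3409, 483.2249, 810.0849], 'attitude': [-0.3196, 0.8731, -0.344, 0.1314]}
{'clock': 0.1, 'joints': array([-1.08041968e+00,  3.85480943e-01,  6.72991875e-03, -4.61620671e-04,
       -1.19400863e+00, -2.58593896e-01]), 'joint_vel': array([-0.00056796, -0.00140723,  0.00245214,  0.00136636,  0.00078507,
        0.00090843]), 'joint_efforts': array([-3.85147960e-04, -3.93318343e+01,  1.88930690e+01,  4.19791684e+00,
       -2.57619584e-03,  3.83301327e-06]), 'position': array([ 143.46137411, -607.75554504,  230.31350807]), 'ee_rot': array([-1.15547507e-01,  9.93301447e-01,  9.92104451e-04, -1.59417837e-04]), 'contact_force': array([ 0.00249865, -0.61706305,  0.37633288]), 'wrist_torque': array([0.0182991 , 0.00173703, 0.00799956]), 'grasp_force': 0.0, 'gripper_width': 85.29320396809081}
```

View pics/top0.png

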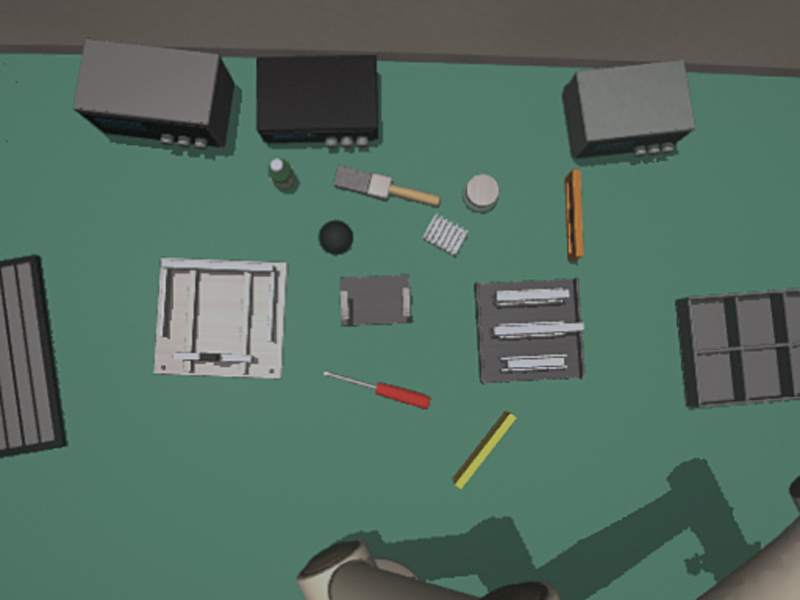

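View pics/side0.png

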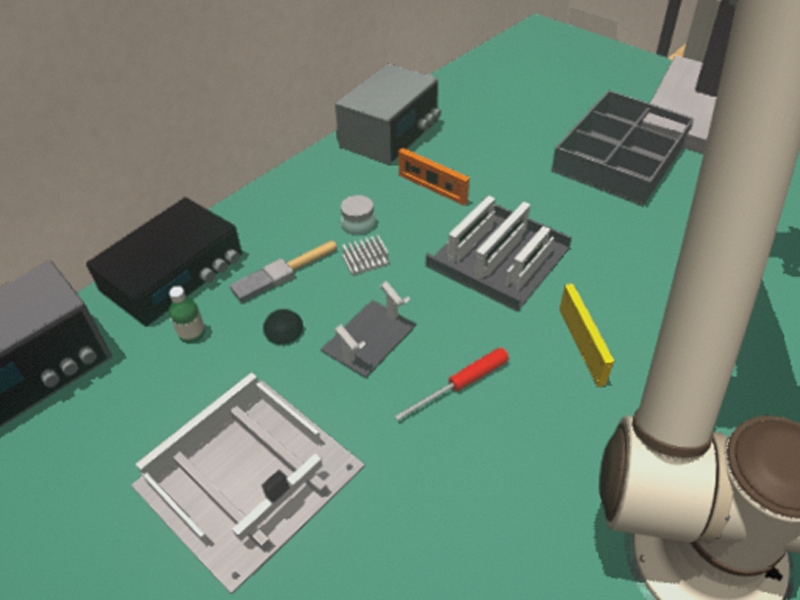

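The top picture (800x600 scale) shows the rack at about (529,330), the easel at (375,300), and the holder at (220,318) with its jaw grip at (210,356). The three boards in the rack are at (532,296), (538,329) and (534,363). The middle one, spanning columns 494 to 583, is the longest. The orange (574,215) and yellow (485,450) bars are look-alikes outside the rack. The side picture agrees. I'll confirm this in enlarged crops.

```bash
python3 - <<'E'
import cv2,numpy as np
t=np.load("top0.npz")["im"][:,:,::-1]; s=np.load("side0.npz")["im"][:,:,::-1]
# top cols 95:175 rows 160:245 etc
a=cv2.resize(t[170:250,300:380],(400,400),interpolation=cv2.INTER_CUBIC) #5x rack
b=cv2.resize(s[120:200,270:370],(500,400),interpolation=cv2.INTER_CUBIC)[:, :400]
c=cv2.resize(t[160:245,95:180],(400,400),interpolation=cv2.INTER_CUBIC)
d=cv2.resize(t[165:215,210:270],(480,400),interpolation=cv2.INTER_CUBIC)
cv2.imwrite("pics/c1.png",np.hstack([a,b])); 
cv2.imwrite("pics/c2.png",np.hstack([c[:, :],cv2.resize(d,(400,333)).copy() if 0 else cv2.copyMakeBorder(cv2.resize(t[165:215,210:270],(390,325),interpolation=cv2.INTER_CUBIC),0,75,0,10,0)]))
E
```

```text
(no output)
```

View pics/c1.png

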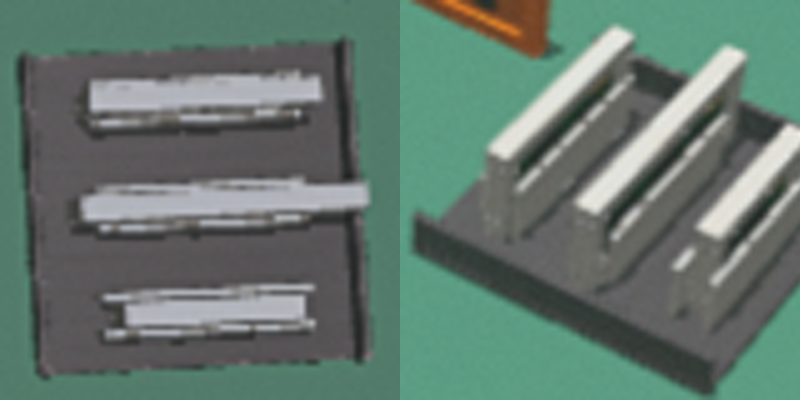

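View pics/c2.png

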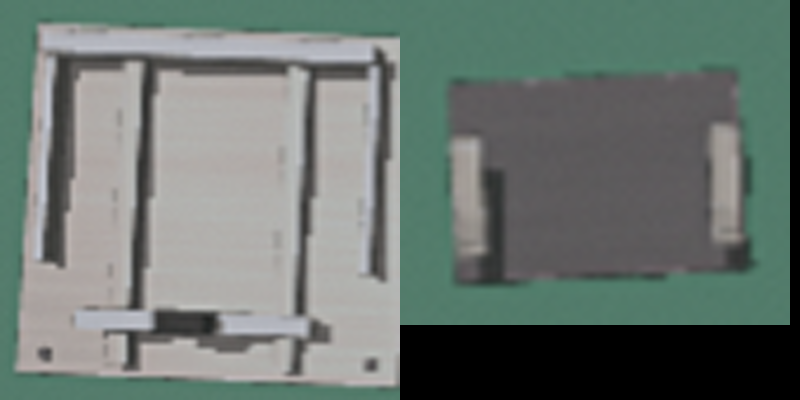

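The crops confirm the target. The middle board in the rack overhangs at the right, spans crop pixels (80..370, ~203), and is clearly longer than the other two (~230 and ~180 px). It's bare aluminium rather than orange or yellow, so it's board_long. Its dark chip face looks towards the robot (-x). The second crop shows the easel with its lips at the lower (-x) end, and the holder with its far rail at +x and its jaw near the robot. Next I'll take metric poses from depth.

```bash
cat > h.py <<'E'
import numpy as np,cv2
from bench import *
from scipy.spatial.transform import Rotation as R
def cloud(n,d):
    c=get_calibration(n);K=np.array(c["intrinsics"]);h,w=d.shape
    u,v=np.meshgrid(np.arange(w),np.arange(h))
    p=cv2.undistortPoints(np.stack([u,v],-1).reshape(-1,1,2).astype(float),K,np.array(c["dist"])).reshape(h,w,2)
    P=np.dstack([p,np.ones((h,w))])*d[...,None]
    return P@R.from_quat(c["attitude"]).as_matrix().T+np.array(c["xyz"])
def rect(P,msk):
    q=P[msk][:,:2].astype(np.float32); r=cv2.minAreaRect(q)
    e=np.linalg.eigh(np.cov(q.T))[1][:,1]; a=np.degrees(np.arctan2(-e[0],e[1])); a=(a+90)%180-90
    return len(q),"c",np.round(r[0],1),"size",np.round(r[1],1),"ang",round(r[2],1),"mean",np.round(P[msk].mean(0),1),"yaw of long axis from y",round(a,2)
def win(P,u0,u1,v0,v1):
    m=np.zeros(P.shape[:2],bool);m[v0:v1,u0:u1]=1;return m
E
python3 - <<'E'
from h import *
z=np.load("top0.npz");P=cloud("top",z["d"]);Z=P[...,2]
print("table z",np.median(Z[260:300,100:200]))
W=win(P,300,382,170,250)
for n,a,b in(("far",170,198),("long",198,222),("near",222,245)):
    print(n,*rect(P,win(P,300,382,a,b)&(Z>58)&(Z<75)))
print("rackbase",*rect(P,W&(Z>3.5)&(Z<90)))
H=win(P,95,187,160,245)
print("holder all",*rect(P,H&(Z>3.5)))
print("rail",*rect(P,win(P,95,187,160,176)&(Z>46)&(Z<58)))
print("grip",*rect(P,H&(Z>70)))
print("bar",*rect(P,win(P,95,187,215,245)&(Z>46)&(Z<58)))
E_=win(P,212,270,168,215)
print("easel all",*rect(P,E_&(Z>3.5)))
for a,b in((212,228),(254,270)):
    m=win(P,a,b,168,215)&(Z>40);print("rib",*rect(P,m));
    q=P[m];q=q[np.argsort(q[:,0])];print(np.round(q[::4,[0,2]]).astype(int).tolist())
S=np.load("side0.npz");Q=cloud("side",S["d"]);z2=Q[...,2]
for n,b in(("long top",(470,560,-160,-40)),):pass
print("side table",np.median(z2[250:300,100:120]))
def box(x0,x1,y0,y1,a,b):return (Q[...,0]>x0)&(Q[...,0]<x1)&(Q[...,1]>y0)&(Q[...,1]<y1)&(z2>a)&(z2<b)
np.save("Q.npy",Q);np.save("P.npy",P)
E
```

```text
table z 0.35621251352154104
far 247 c [ 579.7 -267.2] size [ 14.1 132.6] ang 4.3 mean [ 579.5 -266.5   66.3] yaw of long axis from y 3.83
long 299 c [ 520.4 -277.9] size [ 14.3 160.7] ang 4.0 mean [ 520.2 -278.    66.2] yaw of long axis from y 4.05
near 183 c [ 459.7 -272.9] size [14.  99.9] ang 3.9 mean [ 459.8 -271.8   66.5] yaw of long axis from y 3.77
rackbase 4281 c [ 525.3 -280.2] size [231.  239.7] ang 1.1 mean [ 519.8 -270.8   22.2] yaw of long axis from y 6.29
holder all 5686 c [535.7 216.4] size [244.1 440.7] ang 1.4 mean [530.6 297.1  23.3] yaw of long axis from y -7.03
rail 314 c [621.1 299.1] size [197.3  12.5] ang 88.9 mean [620.9 298.6  52.1] yaw of long axis from y -1.0
grip 90 c [458.1 154.5] size [ 11.3 321. ] ang 0.4 mean [455.8 193.8 507.9] yaw of long axis from y -0.61
bar 152 c [456.9 301.8] size [138.5  11.7] ang 89.0 mean [457.  298.2  52.4] yaw of long axis from y -0.81
easel all 1387 c [546.1  12.3] size [185.6 166.1] ang 1.4 mean [568.3  14.3  17.2] yaw of long axis from y 2.65
rib 86 c [510.1  44. ] size [147.9  29.9] ang 30.1 mean [551.8  67.3  91.2] yaw of long axis from y -63.67
[[454, 1313], [531, 68], [534, 67], [537, 66], [537, 59], [540, 55], [543, 54], [546, 51], [549, 54], [551, 56], [552, 53], [554, 57], [557, 58], [559, 60], [562, 66], [563, 53], [565, 65], [567, 70], [570, 73], [572, 72], [575, 73], [578, 69]]
rib 82 c [518.6 -30.1] size [ 21.2 137. ] ang 78.4 mean [563.3 -39.4  77.9] yaw of long axis from y 84.33
[[454, 1313], [540, 63], [542, 62], [545, 60], [549, 55], [552, 51], [555, 48], [559, 60], [562, 56], [564, 42], [565, 58], [568, 61], [570, 64], [572, 68], [573, 58], [575, 69], [578, 69], [580, 74], [583, 74], [584, 69], [586, 69]]
side table 2.0611771766351694
```

```bash
python3 - <<'E'
from h import *
P=np.load("P.npy");Z=P[...,2]
E_=win(P,212,268,168,215)&(Z<100)
print("easel base",*rect(P,E_&(Z>3)&(Z<100)));print("base only",*rect(P,E_&(Z>3)&(Z<9)))
print("grip",*rect(P,win(P,125,150,222,238)&(Z>70)&(Z<100)))
print("rail+fences",*rect(P,win(P,95,187,160,228)&(Z>33)&(Z<58)))
from scipy.optimize import least_squares
m=E_&(Z>45);q=P[m]
for c0 in ((568,14),):
  for lo,hi in((-8,14),):
    def res(p,full=False):
        c,s=np.cos(p[2]),np.sin(p[2]);d=q-np.array([p[0],p[1],0]);x=c*d[:,0]+s*d[:,1];y=-s*d[:,0]+c*d[:,1]
        k=(x>-10)&(x<14);r=np.where(k,q[:,2]-50-np.tan(np.radians(40))*(x+15),0)
        return (r,x,y,k) if full else r
    for yaw in(2,3,4):
      s=least_squares(lambda v:res([v[0],14,np.radians(yaw)]),[561],loss="soft_l1");print(yaw,s.x,s.cost)
    r,x,y,k=res([s.x[0],14,np.radians(2.6)],True)
    for sg in(1,-1):
        kk=k&(y*sg>0)&(abs(r)<6);print(sg,kk.sum(),np.median(r[kk]),y[(y*sg>0)].min(),y[y*sg>0].max(),y[kk].mean())
E
```

```text
easel base 1474 c [571.7  15.9] size [134.5 160.2] ang 1.3 mean [569.   15.2  12.8] yaw of long axis from y 3.7
base only 1112 c [571.7  15.9] size [134.5 160.2] ang 1.3 mean [570.5  14.9   5.8] yaw of long axis from y 0.17
grip 59 c [456.9 300.4] size [10.9 29.4] ang 1.5 mean [456.9 298.8  84.7] yaw of long axis from y 1.85
rail+fences 715 c [542.8 300.6] size [202.5 170.6] ang 89.4 mean [578.  300.4  45.1] yaw of long axis from y 3.55
2 [564.55752952] 233.18466118258675
3 [564.61105182] 206.16974130284063
4 [564.35790045] 195.12508730686557
1 36 1.8300149238993004 49.69755391472372 61.465796265212646 55.52090574988782
-1 41 -1.4745093917359355 -58.95901001263831 -47.714927748870714 -54.07037075566869
```

```bash
python3 -m creep '{"translation":[[4,4,0],[9,8,-1],[15,13,-2],[20,18,-3],[26,23,-4],[31,28,-6],[37.7,33,-8],[37.7,33,-8]],"delta_rot":[[0,0,9],[0,0,19],[0,0,29],[0,0,39],[0,0,49],[0,0,59],[0,0,69],[0,0,79]],"hand":[4,4,4,4,4,4,4,4]}'; python3 -m creep '{"translation":[[0,0,0],[0,0,0],[0,0,0]],"delta_rot":[[0,0,1.7],[0,0,1.7],[0,0,1.7]],"hand":[4,4,4]}'
```

```text
clock: 1.1
position: [510.5, -285.9, 154.1]
ee_rot: [0.723, -0.691, -0.0, 0.0]
contact_force: [-0.3, -0.9, 0.5]
gripper_width: 40.0
grasp_force: 0.0
clock: 1.48
position: [508.5, -288.3, 155.0]
ee_rot: [0.731, -0.683, 0.0, 0.0]
contact_force: [-0.5, 0.5, -0.6]
gripper_width: 39.9
grasp_force: 0.0
```

```bash
python3 -m creep '{"translation":[[1.19,1.04,0],[1.19,1.04,-3],[1.19,1.04,-6],[1.19,1.04,-8],[1.19,1.04,-8],[1.19,1.04,-8]],"delta_rot":[[0,0,0.2],[0,0,0.2],[0,0,0.2],[0,0,0.2],[0,0,0.2],[0,0,0.2]],"hand":[4,4,4,4,4,4]}'; python3 - <<'E'
from h import *
for n in("top","side"):
    im,d=get_image(n);np.savez(n+"1.npz",im=im,d=d)
im=np.load("side1.npz")["im"]
cv2.imwrite("pics/s1.png",cv2.resize(im[90:240,230:430,::-1],(800,600),interpolation=cv2.INTER_CUBIC))
print(np.round(read_state()["joints"],3))
E
```

```text
clock: 2.22
position: [522.1, -277.4, 75.8]
ee_rot: [0.732, -0.681, 0.001, -0.0]
contact_force: [-0.0, 0.2, -0.3]
gripper_width: 40.3
grasp_force: 0.0
[-0.215  0.479 -0.273  0.    -0.816  0.287]
```

View pics/s1.png

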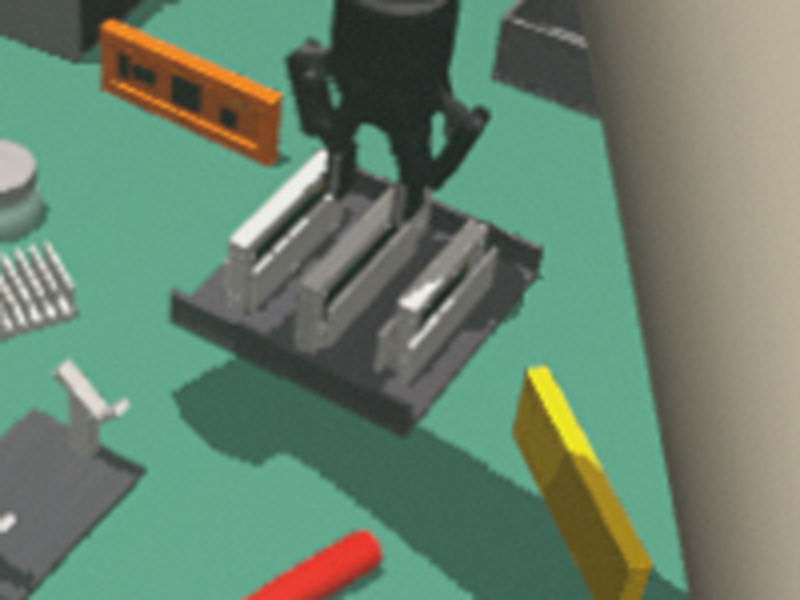

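The picture shows the fingers straddling the middle board's top edge at about (372,205), with the neighbouring boards clear. Now I'll descend and grip.

```bash
python3 -m creep '{"translation":[[-0.15,0,-1.5],[-0.15,0,-2.9],[-0.15,0,-2.9],[-0.15,0,-2.9],[-0.15,0,-2.9],[-0.15,0,-2.9],[-0.15,0,-2.9],[-0.15,0,-2.9]],"delta_rot":[[0,0,0],[0,0,0],[0,0,0],[0,0,0],[0,0,0],[0,0,0],[0,0,0],[0,0,0]],"hand":[4,4,4,1,0,0,0,0]}'; python3 -m creep '{"translation":[[0,0,0],[0,0,0],[0,0,1],[0,0,2]],"delta_rot":[[0,0,0],[0,0,0],[0,0,0],[0,0,0]],"hand":[0,0,0,0]}'
```

```text
clock: 3.32
position: [520.1, -277.2, 46.0]
ee_rot: [0.732, -0.681, 0.0, -0.0]
contact_force: [0.6, -0.2, 1.6]
gripper_width: 12.8
grasp_force: 60.0
clock: 3.82
position: [519.2, -277.0, 66.0]
ee_rot: [0.732, -0.681, -0.001, 0.0]
contact_force: [-0.5, 0.0, -1.5]
gripper_width: 12.3
grasp_force: 59.8
```

```bash
python3 -m creep '{"translation":[[0,0,3],[0,0,7],[0,1.5,10],[1,6,11],[2,11,11],[3,16,11],[4,21,11],[5,26,11]],"delta_rot":[[0,0,0],[0,0,0],[0,0,0],[-0.5,7.5,0],[-1.1,15,0],[-1.6,22.5,0],[-2.1,30,0],[-2.7,37.5,0]],"hand":[0,0,0,0,0,0,0,0]}'; python3 -m creep '{"translation":[[0.4,3.3,-1],[0.4,3.3,-2],[0.4,3.3,-2],[0.4,3.3,-2]],"delta_rot":[[-0.5,7.5,0],[-0.5,7.5,0],[-0.5,7.5,0],[-0.5,7.5,0]],"hand":[0,0,0,0]}'; python3 - <<'E'
from h import *
s=read_state();print(np.round(s["position"],1),np.round(s["joints"],3),np.round(R.from_quat(s["ee_rot"]).as_matrix(),3).tolist())
E
```

```text
clock: 4.82
position: [570.0, -15.6, 176.7]
ee_rot: [0.693, -0.644, -0.22, 0.237]
contact_force: [0.3, -0.7, -1.1]
gripper_width: 12.6
grasp_force: 59.9
clock: 5.32
position: [573.8, 14.8, 157.4]
ee_rot: [0.676, -0.629, -0.261, 0.279]
contact_force: [0.1, -0.5, -1.3]
gripper_width: 12.7
grasp_force: 59.8
[573.8  14.8 157.4] [ 0.241  0.773  0.336 -0.128 -1.909 -0.162] [[0.071, -0.706, -0.705], [-0.997, -0.051, -0.05], [-0.001, 0.707, -0.708]]
```

```bash
python3 -m creep '{"translation":[[-0.15,0.14,-2],[-0.15,0.14,-4.5],[-0.15,0.14,-5.5],[-0.15,0.14,-5.5],[-0.15,0.14,-5.5]],"delta_rot":[[0,0,0],[0,0,0],[0,0,0],[0,0,0],[0,0,0]],"hand":[0,0,0,0,0]}'; python3 - <<'E'
from h import *
s=read_state();T=R.from_quat(s["ee_rot"]).as_matrix();p=s["position"]
for n in("top","side"):
    im,d=get_image(n);np.savez(n+"2.npz",im=im,d=d);P=cloud(n,d)
    q=(P[d>0]-p)@T   # tool frame
    m=(q[:,2]>5)&(q[:,2]<55)&(abs(q[:,1])<12)&(abs(q[:,0])<100); q=q[m]
    print(n,m.sum(),"x",np.percentile(q[:,0],[1,99]).round(1),"z",np.percentile(q[:,2],[1,50,99]).round(1),"y",np.percentile(q[:,1],[2,10,50,90,98]).round(1))
    A=np.c_[q[:,0],q[:,2],np.ones(len(q))];print(np.linalg.lstsq(A,q[:,1],rcond=None)[0].round(3))
E
```

```text
clock: 5.95
position: [572.7, 17.2, 101.5]
ee_rot: [0.677, -0.629, -0.261, 0.28]
contact_force: [1.0, 0.3, -1.0]
gripper_width: 12.5
grasp_force: 59.8
top 629 x [-77.6  78.8] z [ 5.6 25.  52.1] y [-1.9  0.3  4.6  8.2 10.1]
[-2.000e-03  1.200e-02  4.132e+00]
side 892 x [-79.   63.1] z [ 5.4 24.1 53. ] y [-2.7  0.7  4.6  7.7  9. ]
[-2.000e-03  3.400e-02  3.414e+00]
```

```bash
python3 -m creep '{"translation":[[0,-0.05,-0.5],[0,-0.1,-1],[0,-0.1,-1.2],[0,-0.1,-1.2],[0,-0.1,-1.2]],"delta_rot":[[0,0,0],[0,0,0],[0,0,0],[0,0,0],[0,0,0]],"hand":[0,0,0,0,0]}'; python3 -m creep '{"translation":[[0,0,-0.2],[0,0,-0.3],[0,0,-0.3]],"delta_rot":[[0,0,0],[0,0,0],[0,0,0]],"hand":[0,0,0]}'
```

```text
clock: 6.68
position: [572.3, 16.3, 88.8]
ee_rot: [0.677, -0.629, -0.262, 0.28]
contact_force: [0.2, 0.4, -1.0]
gripper_width: 12.8
grasp_force: 59.8
clock: 7.05
position: [572.4, 16.3, 86.0]
ee_rot: [0.677, -0.629, -0.262, 0.28]
contact_force: [0.5, 0.5, 0.2]
gripper_width: 12.5
grasp_force: 60.1
```

```bash
python3 -m creep '{"translation":[[-0.05,0,-0.1],[-0.1,0,-0.15],[-0.1,0,-0.15]],"delta_rot":[[0,0,0],[0,0,0],[0,0,0]],"hand":[0,0,0]}'
```

```text
clock: 7.42
position: [572.4, 16.3, 85.8]
ee_rot: [0.677, -0.629, -0.26, 0.28]
contact_force: [3.6, 1.6, 4.9]
gripper_width: 12.6
grasp_force: 61.0
```

```bash
python3 -m creep '{"translation":[[0,0,0],[0,0,0],[0,0,0],[0,0,0],[0.7,0.05,0.7],[2,0.14,2],[4,0.3,4],[6,0.4,6.5]],"delta_rot":[[0,0,0],[0,0,0],[0,0,0],[0,0,0],[0,0,0],[0,0,0],[0,0,0],[0,0,0]],"hand":[2,3.5,3.5,3.5,3.5,3.5,3.5,3.5]}';  python3 - <<'E'
from h import *
for n in("top","side"):
    im,d=get_image(n);np.savez(n+"3.npz",im=im,d=d)
im=np.load("side3.npz")["im"]
cv2.imwrite("pics/s3.png",cv2.resize(im[150:270,170:330,::-1],(800,600),interpolation=cv2.INTER_CUBIC))
E
```

```text
clock: 8.43
position: [631.9, 20.3, 150.1]
ee_rot: [0.676, -0.629, -0.262, 0.281]
contact_force: [0.3, -0.1, -0.4]
gripper_width: 35.1
grasp_force: 0.0
```

View pics/s3.png

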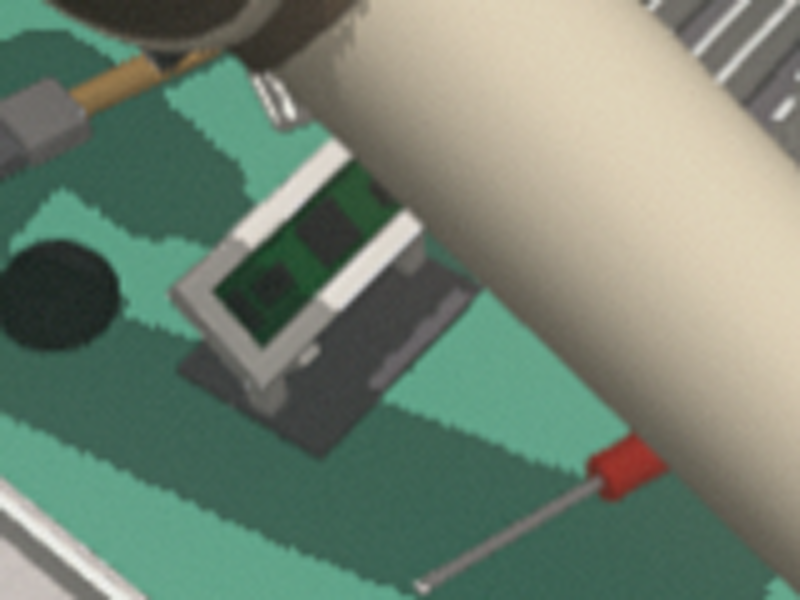

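The picture shows the board resting on both easel ribs with its chip side (green, about (300,250)) up and its lower edge on the lip at about (310,350). Now I'll swing the tool over for the grasp across the width.

```bash
python3 -m creep '{"translation":[[1,0,2],[0.5,0,5],[-1,0,8],[-3,0,9],[-5,0,9],[-7,0,9],[-9,0,9],[-10,0,9]],"delta_rot":[[0.7,-10.6,0],[1.5,-21.1,0],[2.3,-31.7,0],[3,-42.3,0],[3.8,-52.9,0],[4.5,-63.4,0],[5.3,-74,0],[6,-84.5,0]],"hand":[5,6,7,8.5,8.5,8.5,8.5,8.5]}'; python3 -m creep '{"translation":[[0,0,0],[0,0,0]],"delta_rot":[[0,-0.3,0],[0,-0.3,0]],"hand":[8.5,8.5]}';  python3 - <<'E'
from h import *
s=read_state();p=s["position"];print(p.round(1),s["joints"].round(3),R.from_quat(s["ee_rot"]).as_matrix().round(3).tolist())
for n in("top","side"):
    im,d=get_image(n);np.savez(n+"4.npz",im=im,d=d);P=cloud(n,d)
    m=(d>0)&(abs(P[...,0]-565)<60)&(abs(P[...,1]-15)<90)&(P[...,2]>48)&(P[...,2]<112)
    q=P[m];c,s_=np.cos(np.radians(4.1)),np.sin(np.radians(4.1));e=q-[564.4,14.8,0]
    x=c*e[:,0]+s_*e[:,1];y=-s_*e[:,0]+c*e[:,1];z=e[:,2]
    u=np.radians(40);S=np.cos(u)*(x+15)+np.sin(u)*(z-50);N=-np.sin(u)*(x+15)+np.cos(u)*(z-50)
    k=(N>5)&(N<22)&(S>-6)&(S<70)
    f=k&(N>10);A=np.c_[S[f],y[f],np.ones(f.sum())];print(n,k.sum(),"S",np.percentile(S[k],[1,5,95,99]).round(1),"y",np.percentile(y[k],[.5,3,97,99.5]).round(1),"N",np.percentile(N[k],[5,50,95]).round(1),"fit",np.linalg.lstsq(A,N[f],rcond=None)[0].round(3))
    for a,b in((-80,-40),(-40,0),(0,40),(40,80)):
        j=k&(y>a)&(y<b); print(a,j.sum(), np.percentile(S[j],[1,99]).round(1) if j.sum()>5 else "")
E
```

```text
clock: 9.52
position: [542.5, 4.2, 254.6]
ee_rot: [0.696, -0.657, 0.208, -0.201]
contact_force: [2.4, -2.7, 1.8]
gripper_width: 85.0
grasp_force: 0.0
clock: 9.78
position: [547.8, 3.9, 257.2]
ee_rot: [0.694, -0.658, 0.211, -0.203]
contact_force: [0.0, 0.1, -0.6]
gripper_width: 85.1
grasp_force: 0.0
[547.8   3.9 257.2] [ 0.341 -0.022 -0.789  0.672 -0.298 -0.884] [[0.046, -0.828, 0.559], [-0.999, -0.052, 0.005], [0.025, -0.559, -0.829]]
top 903 S [ 0.1  3.4 61.6 63.1] y [-78.5 -75.7  76.8  79.7] N [ 6.6 11.5 16.8] fit [-3.3000e-02 -2.0000e-03  1.4338e+01]
-80 288 [ 0.1 62.8]
-40 123 [ 3.6 62.3]
0 185 [ 2.5 63.2]
40 304 [-0.4 63.3]
side 1603 S [-2.8  2.2 57.4 59.7] y [-79.5 -75.   78.7  80.2] N [ 6.8 11.5 16. ] fit [-4.1000e-02 -1.0000e-03  1.4235e+01]
-80 373 [-3.6 59.7]
-40 364 [ 1.1 59.7]
0 393 [ 1.  59.8]
40 456 [-3.5 59.9]
```

```bash
cat > kin.py <<'E'
from h import *
from scipy.optimize import least_squares
r=lambda ax,a:R.from_euler(ax,a).as_matrix()
def fk(j,k,sg):
    h,a0,L2,e,L3,Lt,b=k[:7]
    B=r('z',j[0]); U=B@r('y',j[1]); F=B@r('y',j[1]-j[2])
    W=F@r('x',sg[0]*j[3])@r('y',-j[4])@r('x',sg[1]*j[5])
    p=B@[a0,b,h]+U@[0,0,L2]+F@[L3,0,e]+W@[Lt,0,0]
    # tool: z=W x ; y tool = W y (up to sign)
    return p,W
sol=np.load("kin.npy") if __import__("os").path.exists("kin.npy") else None
lo=np.array([-3.14,-1.21,-1.07,-3.16,-2.99,-3.1]);hi=np.array([3.14,2.06,1.41,2.05,-.16,3.1])
E
python3 - <<'E'
from kin import *
s=read_state()
J=np.array([[-1.08042,.38548,.00673,-.0005,-1.194,-.2586],[-.215,.479,-.273,0,-.816,.287],[.241,.773,.336,-.128,-1.909,-.162],s["joints"]])
Pp=np.array([[143.5,-607.8,230.3],[522.1,-277.4,75.8],[573.8,14.8,157.4],s["position"]])
for s4 in(1,-1):
  for s6 in(1,-1):
    f=lambda k:np.concatenate([fk(j,k,(s4,s6))[0]-p for j,p in zip(J,Pp)])
    o=least_squares(f,[300,50,400,50,400,200,-160]);print(s4,s6,o.cost,o.x.round(1))
    for j in J[2:]:print(fk(j,o.x,(s4,s6))[1].round(2).tolist())
E
```

```text
1 1 7025.608182228019 [ 150.8  251.7  382.9   -9.7  219.4  205.2 -158.4]
[[-0.65, -0.4, 0.65], [-0.28, 0.92, 0.28], [-0.71, -0.0, -0.71]]
[[0.44, -0.59, 0.68], [0.35, 0.8, 0.48], [-0.83, 0.03, 0.56]]
1 -1 7025.608182228019 [ 150.8  251.7  382.9   -9.7  219.4  205.2 -158.4]
[[-0.65, -0.17, 0.74], [-0.28, 0.96, -0.03], [-0.71, -0.23, -0.67]]
[[0.44, 0.78, 0.45], [0.35, 0.31, -0.88], [-0.83, 0.54, -0.13]]
-1 1 2673.687599828218 [ 162.9  161.   537.7  -30.5  277.9  318.2 -150.4]
[[-0.71, -0.29, 0.65], [-0.05, 0.93, 0.37], [-0.71, 0.23, -0.67]]
[[0.56, -0.8, -0.21], [0.0, -0.25, 0.97], [-0.83, -0.54, -0.13]]
-1 -1 2673.687599828218 [ 162.9  161.   537.7  -30.5  277.9  318.2 -150.4]
[[-0.71, -0.07, 0.71], [-0.05, 1.0, 0.05], [-0.71, 0.0, -0.71]]
[[0.56, -0.05, 0.83], [0.0, 1.0, 0.05], [-0.83, -0.03, 0.56]]
```

```bash
cat > kin.py <<'E'
from h import *
from scipy.optimize import least_squares
r=lambda ax,a:R.from_euler(ax,a).as_matrix()
def fk(j,k):
    h,a0,L2,e,L3,Lt,b,b2,e2=k
    B=r('z',j[0]); U=B@r('y',j[1]); F=B@r('y',j[1]-j[2]); F4=F@r('x',-j[3])
    W5=F4@r('y',-j[4]);W=W5@r('x',-j[5])
    return B@[a0,b,h]+U@[0,0,L2]+F@[L3,0,e]+F4@[0,b2,0]+W5@[Lt,0,e2],W
import os
k=np.load("kin.npy") if os.path.exists("kin.npy") else None
lo=np.array([-3.14,-1.21,-1.07,-3.16,-2.99,-3.1]);hi=np.array([3.14,2.06,1.41,2.05,-.16,3.1])
E
python3 - <<'E'
from kin import *
s=read_state()
J=np.array([[-1.08042,.38548,.00673,-.0005,-1.194,-.2586],[-.215,.479,-.273,0,-.816,.287],[.241,.773,.336,-.128,-1.909,-.162],s["joints"]])
Pp=np.array([[143.5,-607.8,230.3],[522.1,-277.4,75.8],[573.8,14.8,157.4],s["position"]])
x0=[300,0,400,0,400,200,0,-160,0]
f=lambda k:np.concatenate([np.concatenate([fk(j,k)[0]-p for j,p in zip(J,Pp)]),1e-3*(k-x0)])
o=least_squares(f,x0);print(o.cost,o.x.round(1),f(o.x)[:12].round(1));np.save("kin.npy",o.x)
E
```

```text
0.03764678890712895 [ 1.603e+02 -8.000e-01  5.657e+02  1.000e-01  4.225e+02  2.980e+02
  5.000e-01 -1.603e+02 -2.000e-01] [ 0.1  0.   0.  -0.  -0.1  0.  -0.   0.  -0.   0.  -0.  -0. ]
```

```bash
cat >> kin.py <<'E'
def ik(p,zt,yt,j0,tilt=None):
    """zt tool z, yt closing axis (sign free: W z = +-yt)"""
    best=None
    for sg in(1,-1):
        Wd=np.column_stack([zt,np.cross(sg*np.array(yt),zt),sg*np.array(yt)])
        f=lambda j:np.concatenate([fk(j,k)[0]-p,300*(R.from_matrix(fk(j,k)[1].T@Wd).as_rotvec())])
        for t in range(12):
            st=np.clip(j0+(np.random.RandomState(t).randn(6)*.5*(t>0)),lo+.01,hi-.01)
            o=least_squares(f,st,bounds=(lo,hi))
            c=(o.cost>1,np.abs(o.x-j0).max())
            if best is None or c<best[0]:best=(c,o.x,o.cost)
    return best
E
python3 - <<'E'
from kin import *
j0=read_state()["joints"];w=np.radians(4.1);X=np.array([np.cos(w),np.sin(w),0]);Y=np.array([-np.sin(w),np.cos(w),0]);Zz=np.array([0,0,1.])
mid=np.array([568.2,15.4,75.])
for tilt in(40,36):
  t=np.radians(tilt);n=-np.sin(t)*X+np.cos(t)*Zz;u=np.cos(t)*X+np.sin(t)*Zz
  for ph in(-30,-20,-10,0,10,20):
    f=np.radians(ph);d=-n*np.cos(f)+Y*np.sin(f)
    for back in(80,-22):
        b=ik(mid-back*d,d,u,j0);print(tilt,ph,back,b[2].round(2),b[1].round(2))
E
```

```text
40 -30 80 8.79 [ 0.37  0.27 -1.07  1.9  -0.74 -2.31]
40 -30 -22 345.59 [ 0.21  0.46 -0.97  2.05 -0.75 -2.36]
40 -20 80 271.78 [ 0.2   0.18 -1.07  2.05 -0.53 -2.25]
40 -20 -22 1528.71 [ 0.15  0.39 -0.94  2.05 -0.55 -2.25]
40 -10 80 1278.81 [ 0.06  0.1  -1.03  2.05 -0.27 -2.09]
40 -10 -22 0.0 [-0.28  0.4  -0.76 -2.95 -0.3   0.09]
40 0 80 3102.44 [-0.    0.08 -1.01  2.05 -0.16 -2.01]
40 0 -22 5027.05 [ 0.    0.32 -0.87  2.05 -0.16 -2.01]
40 10 80 0.0 [ 0.16  0.13 -0.59 -0.73 -0.18  0.65]
40 10 -22 0.0 [ 0.04  0.37 -0.42 -1.17 -0.21 -1.96]
40 20 80 0.0 [-0.15  0.2  -0.45 -1.06 -0.56 -1.97]
40 20 -22 0.0 [-0.11  0.41 -0.37 -1.27 -0.48 -1.75]
36 -30 80 0.0 [ 0.41  0.26 -1.04  1.76 -0.71 -2.17]
36 -30 -22 103.1 [ 0.18  0.45 -0.97  2.05 -0.7  -2.3 ]
36 -20 80 31.48 [ 0.17  0.17 -1.05  2.05 -0.47 -2.19]
36 -20 -22 848.95 [ 0.12  0.39 -0.93  2.05 -0.5  -2.2 ]
36 -10 80 537.61 [ 0.03  0.11 -1.02  2.05 -0.22 -2.04]
36 -10 -22 0.0 [-0.27  0.38 -0.72 -2.97 -0.19  0.11]
36 0 80 1151.67 [ 0.31  0.12 -0.75  0.06 -0.16 -0.26]
36 0 -22 3659.71 [ 0.    0.33 -0.88  2.05 -0.16 -2.01]
36 10 80 0.0 [ 0.22  0.14 -0.62 -0.48 -0.19  0.35]
36 10 -22 0.0 [ 0.14  0.37 -0.45 -0.87 -0.17 -2.34]
36 20 80 0.0 [-0.09  0.2  -0.43 -0.92 -0.56 -2.16]
36 20 -22 0.0 [-0.05  0.4  -0.36 -1.12 -0.47 -1.97]
```

```bash
cat >> kin.py <<'E'
def pose(p,tilt,ph,yaw):
    w,t,f=np.radians([yaw,tilt,ph]);X=np.array([np.cos(w),np.sin(w),0]);Y=np.array([-np.sin(w),np.cos(w),0]);Z=np.array([0,0,1.])
    n=-np.sin(t)*X+np.cos(t)*Z;u=np.cos(t)*X+np.sin(t)*Z;d=-n*np.cos(f)+Y*np.sin(f)
    return np.array(p,float),np.column_stack([np.cross(-u,d),-u,d])
def step(P,T,j0):
    Wd=np.column_stack([T[:,2],T[:,0],T[:,1]])  # provisional map, fixed by sign test
    W0=fk(j0,k)[1]
    c=[np.column_stack([T[:,2],s*T[:,0],s*-T[:,1]*-1*-1]) for s in(1,-1)]
    c=[m if np.linalg.det(m)>0 else m*[1,1,-1] for m in c]
    Wd=min(c,key=lambda m:np.linalg.norm(R.from_matrix(W0.T@m).as_rotvec()))
    f=lambda j:np.concatenate([fk(j,k)[0]-P,300*R.from_matrix(fk(j,k)[1].T@Wd).as_rotvec()])
    o=least_squares(f,np.clip(j0,lo+1e-3,hi-1e-3),bounds=(lo,hi));return o.x,o.cost
def plan(ref,wps,j):
    """ref=(p,Rtool) commanded; wps list of (p,tilt,ph,yaw); prints rows"""
    for w in wps:
        P,T=pose(*w);j2,c=step(P,T,j)
        print("T",((P-ref[0])/10).round(2).tolist(),"R",np.degrees(R.from_matrix(T@ref[1].T).as_rotvec()).round(1).tolist(),"J",j2.round(2),"dJ",round(np.abs(j2-j).max(),2),"err",round(c,2));j=j2
    return (P,T),j
E
python3 - <<'E'
from kin import *
s=read_state();j=s["joints"];ref=(s["position"],R.from_quat(s["ee_rot"]).as_matrix())
mid=np.array([568.2,15.4,75.]);d=pose(mid,40,20,4.1)[1][:,2]
hi_=mid-85*d
L=[(s["position"],34-1.5*i,6*min(i,4)*20/24,4.1) for i in range(1,5)]
p0=s["position"]
L+=[(p0+(hi_-p0)*i/4,28+3*i,20,4.1) for i in range(1,5)]
ref2,j=plan(ref,L,j);print(d.round(3),hi_.round(1))
print("down");_,jg=plan(ref2,[(mid-85*d+107*d*i/6,40,20,4.1) for i in range(1,7)],j)
print("up")
up=mid+[-20,0,60]
r3,j=plan(_,[(mid+22*d+(up-mid-22*d)*i/2,40,20,4.1) for i in(1,2)]+[(up+np.array([-10,0,15])*i,40-8*i,20,4.1-i) for i in range(1,6)],jg)
ho=np.array([538,300.4,37])+22*pose(mid,0,20,-1.1)[1][:,2];q=r3[0]
print("over");plan(r3,[(q+(ho+[0,0,80]-q)*i/5,0,20,-.9-.2*i/5) for i in range(1,6)]+[(ho+[0,0,80-16*i],0,20,-1.1) for i in range(1,6)],j)
E
```

```text
T [0.0, 0.0, 0.0] R [5.5, 1.8, 4.2] J [ 0.33 -0.   -0.6   0.13 -0.41 -0.34] dJ 0.54 err 0.0
T [0.0, 0.0, 0.0] R [9.7, 3.6, 6.8] J [ 0.26  0.02 -0.46 -0.15 -0.53 -0.03] dJ 0.32 err 0.0
T [0.0, 0.0, 0.0] R [13.9, 5.4, 9.3] J [ 0.17  0.05 -0.36 -0.35 -0.66  0.2 ] dJ 0.23 err 0.0
T [0.0, 0.0, 0.0] R [18.2, 7.1, 11.7] J [ 0.08  0.08 -0.27 -0.5  -0.79  0.36] dJ 0.16 err 0.0
T [-0.74, -0.54, -3.02] R [18.1, 4.2, 12.1] J [ 0.05  0.09 -0.34 -0.58 -0.69  0.49] dJ 0.13 err 0.0
T [-1.48, -1.09, -6.05] R [18.0, 1.2, 12.6] J [ 0.01  0.11 -0.39 -0.7  -0.62  0.66] dJ 0.17 err 0.0
T [-2.22, -1.63, -9.07] R [17.9, -1.8, 13.1] J [-0.06  0.15 -0.42 -0.86 -0.58  0.89] dJ 0.23 err 0.0
T [-2.95, -2.18, -12.09] R [17.8, -4.8, 13.5] J [-0.15  0.19 -0.45 -1.05 -0.57  1.16] dJ 0.28 err 0.0
[ 0.578  0.384 -0.72 ] [519.1 -17.3 136.2]
down
T [1.03, 0.69, -1.28] R [0.0, 0.0, 0.0] J [-0.14  0.23 -0.44 -1.09 -0.55  1.2 ] dJ 0.04 err 0.0
T [2.06, 1.37, -2.57] R [0.0, 0.0, 0.0] J [-0.13  0.27 -0.43 -1.12 -0.53  1.24] dJ 0.04 err 0.0
T [3.09, 2.06, -3.85] R [0.0, 0.0, 0.0] J [-0.13  0.3  -0.42 -1.16 -0.52  1.28] dJ 0.0
[... 1286 characters left out ...]
0.0
T [3.2, 23.4, -9.09] R [0.0, -0.0, -0.2] J [ 0.54  0.38 -0.2  -0.4  -0.83 -0.31] dJ 0.09 err 0.0
T [3.99, 29.25, -11.37] R [-0.0, 0.0, -0.2] J [ 0.63  0.45 -0.16 -0.4  -0.78 -0.39] dJ 0.08 err 0.0
T [3.99, 29.25, -12.97] R [-0.0, 0.0, -0.2] J [ 0.62  0.47 -0.17 -0.41 -0.76 -0.37] dJ 0.03 err 0.0
T [3.99, 29.25, -14.57] R [-0.0, 0.0, -0.2] J [ 0.62  0.49 -0.18 -0.42 -0.73 -0.35] dJ 0.03 err 0.0
T [3.99, 29.25, -16.17] R [-0.0, 0.0, -0.2] J [ 0.62  0.51 -0.19 -0.44 -0.7  -0.33] dJ 0.03 err 0.0
T [3.99, 29.25, -17.77] R [-0.0, 0.0, -0.2] J [ 0.62  0.54 -0.19 -0.45 -0.68 -0.31] dJ 0.03 err 0.0
T [3.99, 29.25, -19.37] R [-0.0, 0.0, -0.2] J [ 0.62  0.56 -0.2  -0.47 -0.65 -0.28] dJ 0.02 err 0.0
```

```bash
python3 -m creep '{"translation":[[0,0,0],[0,0,0],[0,0,0],[0,0,0],[-0.7,-0.5,-3],[-1.5,-1.1,-6],[-2.2,-1.6,-9],[-2.9,-2.2,-12]],"delta_rot":[[5.5,1.8,4.2],[9.7,3.6,6.8],[13.9,5.4,9.3],[18.2,7.1,11.7],[18.1,4.2,12.1],[18,1.2,12.6],[17.9,-1.8,13.1],[17.8,-4.8,13.5]],"hand":[8.5,8.5,8.5,8.5,8.5,8.5,8.5,8.5]}'; python3 -m creep '{"translation":[[0,0,0],[0,0,0]],"delta_rot":[[0,0,0],[0,0,0]],"hand":[8.5,8.5]}'; python3 - <<'E'
from kin import *
s=read_state();j=s["joints"];ref=(s["position"],R.from_quat(s["ee_rot"]).as_matrix());print(j.round(2))
mid=np.array([568.2,15.4,75.]);d=pose(mid,40,20,4.1)[1][:,2]
plan(ref,[(mid-b*d,40,20,4.1) for b in(85,60,40,20,10,0,-22)],j)
E
```

```text
clock: 10.88
position: [519.9, -16.9, 136.2]
ee_rot: [0.718, -0.586, 0.111, -0.359]
contact_force: [-0.5, -0.6, -1.4]
gripper_width: 85.0
grasp_force: 0.0
clock: 11.12
position: [519.9, -18.0, 137.7]
ee_rot: [0.718, -0.587, 0.11, -0.358]
contact_force: [-0.3, 0.0, -0.0]
gripper_width: 84.8
grasp_force: 0.0
[-0.15  0.19 -0.45 -1.05 -0.57  1.16]
T [-0.08, 0.07, -0.15] R [0.0, 0.1, -0.0] J [-0.15  0.19 -0.45 -1.05 -0.57  1.16] dJ 0.0 err 0.0
T [1.36, 1.03, -1.95] R [0.0, 0.1, -0.0] J [-0.14  0.24 -0.44 -1.1  -0.54  1.22] dJ 0.05 err 0.0
T [2.52, 1.8, -3.39] R [0.0, 0.1, -0.0] J [-0.13  0.28 -0.42 -1.14 -0.52  1.26] dJ 0.04 err 0.0
T [3.68, 2.57, -4.83] R [0.0, 0.1, -0.0] J [-0.12  0.32 -0.41 -1.19 -0.51  1.3 ] dJ 0.04 err 0.0
T [4.25, 2.96, -5.55] R [0.0, 0.1, -0.0] J [-0.12  0.34 -0.4  -1.21 -0.5   1.32] dJ 0.02 err 0.0
T [4.83, 3.34, -6.27] R [0.0, 0.1, -0.0] J [-0.11  0.36 -0.39 -1.23 -0.5   1.34] dJ 0.02 err 0.0
T [6.1, 4.19, -7.85] R [0.0, 0.1, -0.0] J [-0.11  0.41 -0.37 -1.27 -0.48  1.39] dJ 0.05 err 0.0
```

```bash
python3 -m creep '{"translation":[[1.4,1,-2],[2.5,1.8,-3.4],[3.7,2.6,-4.8],[4.2,3,-5.5],[4.8,3.3,-6.3],[5.4,3.7,-7.1],[6.1,4.2,-7.8],[6.1,4.2,-7.8]],"delta_rot":[[0,0.1,0],[0,0.1,0],[0,0.1,0],[0,0.1,0],[0,0.1,0],[0,0.1,0],[0,0.1,0],[0,0.1,0]],"hand":[8.5,8.5,8.5,8.5,8.5,8.5,8.5,8.5]}'; python3 -m creep '{"translation":[[0,0,0],[0,0,0],[0,0,0],[0,0,0],[0,0,0],[0,0,0]],"delta_rot":[[0,0,0],[0,0,0],[0,0,0],[0,0,0],[0,0,0],[0,0,0]],"hand":[7,6.2,5.8,5,5,5]}'
```

```text
clock: 12.12
position: [579.1, 24.3, 57.9]
ee_rot: [0.718, -0.588, 0.109, -0.357]
contact_force: [-0.1, -0.3, 0.9]
gripper_width: 85.1
grasp_force: 0.0
clock: 12.88
position: [580.2, 23.6, 60.5]
ee_rot: [0.718, -0.587, 0.111, -0.358]
contact_force: [-0.8, -1.8, 6.5]
gripper_width: 58.7
grasp_force: 62.8
```

```bash
python3 -m creep '{"translation":[[-0.5,0,1],[-1,-0.2,2.5],[-2,-0.5,5],[-3.2,-0.9,7.6],[-4.3,-0.9,9.1],[-5.3,-0.9,10.6],[-6.3,-0.9,12.1],[-7.3,-0.9,13.6]],"delta_rot":[[0,0,0],[0,0,0],[0,0,0],[0,0,0],[-0.5,8,-1],[-0.9,16,-2],[-1.1,24,-3],[-1.2,32,-3.9]],"hand":[5,5,5,5,5,5,5,5]}';python3 -m creep '{"translation":[[-1,0,1.5],[-1,0,1.5],[-1,0,1.5]],"delta_rot":[[0.1,8,-0.9],[0.1,8,-0.9],[0.1,8,-0.9]],"hand":[5,5,5]}'; python3 - <<'E'
from kin import *
s=read_state();j=s["joints"];T=R.from_quat(s["ee_rot"]).as_matrix();p=s["position"];print(p.round(1),T.round(3).tolist(),j.round(2),s["gripper_width"])
for n in("top","side"):
    im,d=get_image(n);np.savez(n+"5.npz",im=im,d=d);P=cloud(n,d);q=P[d>0]-p
    m=(abs(q[:,0])<60)&(abs(q[:,1])<110)&(q[:,2]>-15)&(q[:,2]<45);q=q[m]
    far=abs(q[:,1]+0)>35; g=q[far]
    A=np.c_[g[:,:2],np.ones(len(g))];c=np.linalg.lstsq(A,g[:,2],rcond=None)[0]
    r=g[:,2]-A@c;kk=abs(r)<5;c=np.linalg.lstsq(A[kk],g[kk,2],rcond=None)[0]
    print(n,m.sum(),"slopes deg",np.degrees(np.arctan(c[:2])).round(1),"z0",c[2].round(1),"center",cv2.minAreaRect(g[kk,:2].astype(np.float32)))
im=np.load("side5.npz")["im"]
cv2.imwrite("pics/s5.png",cv2.resize(im[90:240,130:330,::-1],(800,600),interpolation=cv2.INTER_CUBIC))
E
```

```text
clock: 13.88
position: [504.1, 15.2, 195.7]
ee_rot: [0.704, -0.686, -0.076, -0.167]
contact_force: [0.2, 0.3, -1.9]
gripper_width: 58.8
grasp_force: 66.3
clock: 14.25
position: [494.8, 15.1, 208.4]
ee_rot: [-0.691, 0.701, 0.123, 0.123]
contact_force: [-0.5, -0.0, -1.5]
gripper_width: 58.9
grasp_force: 66.4
[494.8  15.1 208.4] [[-0.014, -1.0, 0.002], [-0.939, 0.014, 0.343], [-0.343, 0.003, -0.939]] [ 0.13  0.21 -0.21 -0.38 -1.14  0.02] 58.88491145110645
top 7 slopes deg [0. 0.] z0 0.0 center ((0.0, 0.0), (0.0, 0.0), 0.0)
side 1632 slopes deg [-0.8  0.6] z0 22.2 center ((-0.8210716247558594, -7.013496398925781), (61.9782600402832, 161.08929443359375), 0.0009408502373844385)
```

View pics/s5.png

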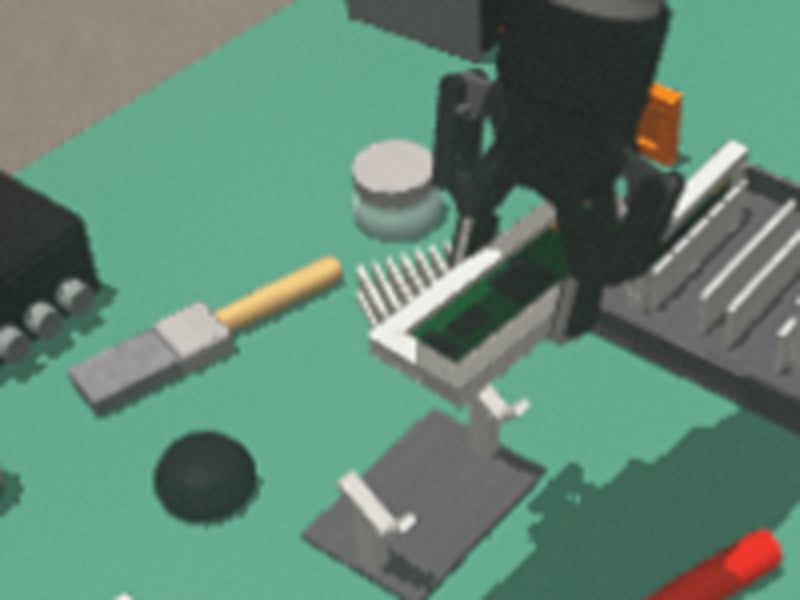

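The picture shows the board held flat with its chip side up, gripped across the width at about (520,290), and clear of the easel. Now I'll carry it over the holder.

```bash
python3 -m creep '{"translation":[[0.6,4,-1],[1.3,9,-2],[2.1,14,-4],[2.8,19,-6],[3.6,24,-8],[4.4,29.2,-10],[4.4,29.2,-13],[4.4,29.2,-15]],"delta_rot":[[0,0,0],[0,0,0],[0,0,-0.1],[0,0,-0.1],[0,0,-0.2],[0,0,-0.3],[0,0,-0.3],[0,0,-0.3]],"hand":[5,5,5,5,5,5,5,5]}';python3 -m creep '{"translation":[[0,0,0],[0,0,0]],"delta_rot":[[0,0,0],[0,0,0]],"hand":[5,5]}'; python3 - <<'E'
from kin import *
s=read_state();p=s["position"];T=R.from_quat(s["ee_rot"]).as_matrix();print(p.round(1),T[:,1].round(3),T[:,2].round(3))
im,d=get_image("side");np.savez("side6.npz",im=im,d=d);P=cloud("side",d);q=P[d>0]-[0,0,2]
w=np.radians(-1.1);e=q-[530,300.6,0];x=np.cos(w)*e[:,0]+np.sin(w)*e[:,1];y=-np.sin(w)*e[:,0]+np.cos(w)*e[:,1];z=q[:,2]
m=(abs(x-8)<45)&(abs(y)<100)&(z>p[2]+15)&(z<p[2]+32)&(abs(y)>30)
print(m.sum(),"x",np.percentile(x[m],[1,99]).round(1),"y",np.percentile(y[m],[.5,99.5]).round(1),"z rel",np.percentile(z[m]-p[2],[5,50,80,90,97]).round(1))
for a in(-70,-50,50,70):
    g=m&(abs(y-a)<8);print(a,np.percentile(x[g],[2,98]).round(1),(z[g]-p[2]).mean().round(1)) if g.sum()>5 else 0
E
```

```text
clock: 15.35
position: [538.4, 306.8, 57.4]
ee_rot: [-0.69, 0.703, 0.123, 0.122]
contact_force: [-0.5, -0.4, -0.8]
gripper_width: 58.6
grasp_force: 66.2
clock: 15.6
position: [540.7, 306.6, 60.6]
ee_rot: [-0.689, 0.703, 0.122, 0.124]
contact_force: [1.4, 0.5, -0.5]
gripper_width: 58.6
grasp_force: 66.2
[540.7 306.6  60.6] [-1.     0.02   0.001] [ 0.006  0.343 -0.939]
922 x [-20.5  39.6] y [-81.5  78.3] z rel [16.5 21.6 23.8 24.5 25.4]
-70 [-19.7  27.6] 21.7
50 [-19.5  38.1] 20.9
70 [-20.3  39.1] 22.2
```

```bash
python3 -m creep '{"translation":[[0,0,-1],[0,0,-2],[0,0,-3],[0,0,-3.5],[0,0,-3.5],[0,0,-3.5]],"delta_rot":[[0,0,0],[0,0,0],[0,0,0],[0,0,0],[0,0,0],[0,0,0]],"hand":[5,5,5,5,5,5]}';python3 -m creep '{"translation":[[0,0,-0.1],[0,0,-0.2],[0,0,-0.2]],"delta_rot":[[0,0,0],[0,0,0],[0,0,0]],"hand":[5,5,5]}'
```

```text
clock: 16.4
position: [540.1, 307.3, 24.8]
ee_rot: [-0.69, 0.703, 0.123, 0.123]
contact_force: [-0.4, -0.6, -0.8]
gripper_width: 59.0
grasp_force: 66.3
clock: 16.77
position: [539.9, 307.1, 22.6]
ee_rot: [-0.69, 0.703, 0.123, 0.123]
contact_force: [0.4, 0.1, -1.1]
gripper_width: 58.5
grasp_force: 66.3
```

```bash
python3 -m creep '{"translation":[[0,0,-0.1],[0,0,-0.15],[0,0,-0.15]],"delta_rot":[[0,0,0],[0,0,0],[0,0,0]],"hand":[5,5,5]}'
```

```text
clock: 17.15
position: [539.9, 307.1, 21.0]
ee_rot: [-0.69, 0.703, 0.123, 0.123]
contact_force: [-0.1, -0.1, -1.5]
gripper_width: 59.0
grasp_force: 66.3
```

```bash
python3 -m creep '{"translation":[[0,0,-0.1],[0,0,-0.15],[0,0,-0.15]],"delta_rot":[[0,0,0],[0,0,0],[0,0,0]],"hand":[5,5,5]}'
```

```text
clock: 17.52
position: [540.0, 307.2, 20.4]
ee_rot: [-0.69, 0.703, 0.123, 0.124]
contact_force: [-2.5, -1.3, 5.3]
gripper_width: 58.9
grasp_force: 67.0
```

```bash
python3 -m creep '{"translation":[[0,0,-0.05],[0,0,-0.1],[0,0,-0.1]],"delta_rot":[[0,0,0],[0,0,0],[0,0,0]],"hand":[5,5,5]}'
```

```text
clock: 17.9
position: [540.1, 307.2, 20.4]
ee_rot: [-0.69, 0.703, 0.123, 0.124]
contact_force: [-4.4, -3.3, 9.9]
gripper_width: 58.8
grasp_force: 67.8
```

```bash
python3 -m creep '{"translation":[[0,0,0.1],[0,0,0.1],[0,0,0.1],[0,-0.3,0.9],[0,-0.8,2.4],[0,-1.7,4.8],[0,-3.4,9.4],[0,-4,11]],"delta_rot":[[0,0,0],[0,0,0],[0,0,0],[0,0,0],[0,0,0],[0,0,0],[0,0,0],[0,0,0]],"hand":[6.5,7.5,7.5,7.5,7.5,7.5,7.5,7.5]}'; python3 - <<'E'
from kin import *
s=read_state();j=s["joints"];ref=(s["position"],R.from_quat(s["ee_rot"]).as_matrix());print(j.round(2))
g=np.array([457,300.5,60.])
plan(ref,[(g+[60,0,90],0,12,-1.1),(g+[20,0,90],0,4,-1.1),(g+[0,0,80],0,0,-1.1),(g+[0,0,50],0,0,-1.1),(g,0,0,-1.1)],j)
for n in("top","side"):
    im,d=get_image(n);np.savez(n+"7.npz",im=im,d=d);P=cloud(n,d);q=P[d>0]-[0,0,2*(n=="side")]
    w=np.radians(-1.1);e=q-[530,300.6,0];x=np.cos(w)*e[:,0]+np.sin(w)*e[:,1];y=-np.sin(w)*e[:,0]+np.cos(w)*e[:,1];z=q[:,2]
    for a,b in((-75,-45),(-30,30),(45,75)):
        m=(x>-50)&(x<70)&(y>a)&(y<b)&(z>36)&(z<50)
        print(n,a,m.sum(),np.percentile(x[m],[2,98]).round(1),np.percentile(z[m],[50,90]).round(1)) if m.sum()>9 else print(n,a,0)
    m=(x>-110)&(x<-40)&(abs(y)<25)&(z>72)&(z<95);print("grip",m.sum(),np.percentile(x[m],[3,50,97]).round(1),np.percentile(y[m],[3,97]).round(1)) if m.sum()>9 else 0
E
```

```text
clock: 18.9
position: [541.5, 266.8, 133.1]
ee_rot: [-0.69, 0.703, 0.121, 0.126]
contact_force: [-0.2, -0.1, -0.1]
gripper_width: 75.0
grasp_force: 0.0
[ 0.56  0.39 -0.16 -0.39 -0.86 -0.35]
T [-2.45, 3.37, 1.69] R [-8.2, 0.4, -0.0] J [ 0.71  0.37 -0.18 -0.2  -0.89 -0.62] dJ 0.27 err 0.0
T [-6.45, 3.37, 1.69] R [-16.2, 0.5, -0.0] J [ 0.82  0.34 -0.26 -0.06 -0.92 -0.81] dJ 0.19 err 0.0
T [-8.45, 3.37, 0.69] R [-20.2, 0.6, -0.0] J [ 0.88  0.34 -0.31  0.   -0.92 -0.9 ] dJ 0.09 err 0.0
T [-8.45, 3.37, -2.31] R [-20.2, 0.6, -0.0] J [ 0.88  0.37 -0.35 -0.   -0.85 -0.9 ] dJ 0.07 err 0.0
T [-8.45, 3.37, -7.31] R [-20.2, 0.6, -0.0] J [ 0.88  0.44 -0.4  -0.   -0.73 -0.9 ] dJ 0.12 err 0.0
top -75 0
top -30 0
top 45 0
grip 60 [-78.9 -73.  -67.2] [-16.1  12. ]
side -75 312 [-21.6  37.7] [40.2 42.9]
side -30 718 [-20.8  38.3] [40.3 43.1]
side 45 394 [-20.8  38.2] [40.7 43.1]
grip 152 [-80.6 -76.  -67.3] [-14.8  14.5]
```

```bash
python3 -m creep '{"translation":[[-2.5,2,1.7],[-6.5,3.4,1.7],[-8.4,3.4,0.7],[-8.4,3.4,0],[-8.4,3.4,0]],"delta_rot":[[-8.2,0.4,0],[-16.2,0.5,0],[-20.2,0.6,0],[-20.2,0.6,0],[-20.2,0.6,0]],"hand":[6,4,4,4,4]}';python3 -m creep '{"translation":[[0,0,-3],[0,0,-5],[0,0,-5],[0,0,-5]],"delta_rot":[[0,0,0],[0,0,0],[0,0,0],[0,0,0]],"hand":[4,4,4,4]}'
```

```text
clock: 19.62
position: [455.6, 300.7, 127.2]
ee_rot: [-0.7, 0.714, 0.001, -0.004]
contact_force: [0.6, -0.4, -0.1]
gripper_width: 40.2
grasp_force: 0.0
clock: 20.12
position: [457.0, 301.2, 79.3]
ee_rot: [-0.699, 0.715, 0.001, -0.002]
contact_force: [-0.1, 0.0, 0.4]
gripper_width: 40.0
grasp_force: 0.0
```

```bash
python3 -m creep '{"translation":[[0,0,-1],[0,0,-1.9],[0,0,-1.9],[0,0,-1.9],[0,0,-1.9],[0,0,-1.9],[0,0,-1.9]],"delta_rot":[[0,0,0],[0,0,0],[0,0,0],[0,0,0],[0,0,0],[0,0,0],[0,0,0]],"hand":[4,4,2.5,1,0.8,0.8,0.8]}'
```

```text
clock: 21.0
position: [456.1, 301.1, 59.6]
ee_rot: [-0.7, 0.714, 0.001, -0.003]
contact_force: [2.3, -1.9, -1.8]
gripper_width: 12.9
grasp_force: 60.5
```

```bash
python3 -m creep '{"translation":[[0.8,-0.02,0],[1.8,-0.03,0],[2.9,-0.06,0],[4,-0.08,0],[5.1,-0.1,0],[6.2,-0.12,0],[7.3,-0.14,0],[8.2,-0.16,0]],"delta_rot":[[0,0,0],[0,0,0],[0,0,0],[0,0,0],[0,0,0],[0,0,0],[0,0,0],[0,0,0]],"hand":[0.8,0.8,0.8,0.8,0.8,0.8,0.8,0.8]}';python3 -m creep '{"translation":[[0.2,0,0],[0.4,0,0],[0.5,0,0],[0.5,0,0]],"delta_rot":[[0,0,0],[0,0,0],[0,0,0],[0,0,0]],"hand":[0.8,0.8,0.8,0.8]}'
```

```text
clock: 22.0
position: [538.7, 299.8, 59.6]
ee_rot: [-0.7, 0.714, 0.001, -0.003]
contact_force: [-4.1, 3.1, 0.4]
gripper_width: 12.5
grasp_force: 61.0
clock: 22.5
position: [543.0, 299.7, 59.6]
ee_rot: [-0.7, 0.714, 0.001, -0.003]
contact_force: [-3.4, 3.0, 0.1]
gripper_width: 12.7
grasp_force: 60.9
```

```bash
python3 -m creep '{"translation":[[0.15,0.02,0],[0.3,0.02,0],[0.3,0.02,0]],"delta_rot":[[0,0,0],[0,0,0],[0,0,0]],"hand":[0.8,0.8,0.8]}'
```

```text
clock: 22.88
position: [546.0, 299.7, 59.6]
ee_rot: [-0.7, 0.714, 0.001, -0.003]
contact_force: [-3.2, 2.3, 0.7]
gripper_width: 13.2
grasp_force: 61.0
```

```bash
python3 -m creep '{"translation":[[0.1,0.02,0],[0.2,0.02,0],[0.2,0.02,0]],"delta_rot":[[0,0,0],[0,0,0],[0,0,0]],"hand":[0.8,0.8,0.8]}'
```

```text
clock: 23.25
position: [548.0, 299.7, 59.6]
ee_rot: [-0.7, 0.714, 0.001, -0.003]
contact_force: [-4.7, 2.5, 2.1]
gripper_width: 13.2
grasp_force: 61.1
```

```bash
python3 -m creep '{"translation":[[0.1,0.01,0],[0.2,0.02,0],[0.2,0.02,0]],"delta_rot":[[0,0,0],[0,0,0],[0,0,0]],"hand":[0.8,0.8,0.8]}'
```

```text
clock: 23.62
position: [549.2, 299.7, 59.6]
ee_rot: [-0.7, 0.714, 0.001, -0.004]
contact_force: [-7.2, 1.2, 3.6]
gripper_width: 12.9
grasp_force: 61.4
```

```bash
python3 -m creep '{"translation":[[0.1,0,0],[0.15,0,0],[0.15,0,0]],"delta_rot":[[0,0,0],[0,0,0],[0,0,0]],"hand":[0.8,0.8,0.8]}'
```

```text
clock: 24.0
position: [549.2, 299.6, 59.6]
ee_rot: [-0.7, 0.714, 0.002, -0.005]
contact_force: [-10.8, 2.8, 6.7]
gripper_width: 12.8
grasp_force: 61.8
```

```bash
python3 -m creep '{"translation":[[0.1,0,0],[0.2,0,0],[0.2,0,0]],"delta_rot":[[0,0,0],[0,0,0],[0,0,0]],"hand":[0.8,0.8,0.8]}'; python3 -m creep '{"translation":[[0,0,0],[0,0,0],[0,0,0],[0,0,2],[0,0,5],[-3,0,11],[-8,-4,16],[-12,-10,17]],"delta_rot":[[0,0,0],[0,0,0],[0,0,0],[0,0,0],[0,0,0],[0,0,0],[0,0,0],[0,0,0]],"hand":[2,3,4,4,4,4,4,4]}';python3 -m creep '{"translation":[[0,-6,0],[0,-12,0],[0,-18,0],[0,-24,0],[0,-24,0]],"delta_rot":[[0,0,0],[0,0,0],[0,0,0],[0,0,0],[0,0,0]],"hand":[4,4,4,4,4]}'; python3 - <<'E'
from h import *
for n in("top","side"):
    im,d=get_image(n);np.savez(n+"8.npz",im=im,d=d);P=cloud(n,d);q=P[d>0]-[0,0,2*(n=="side")]
    w=np.radians(-1.1);e=q-[530,300.6,0];x=np.cos(w)*e[:,0]+np.sin(w)*e[:,1];y=-np.sin(w)*e[:,0]+np.cos(w)*e[:,1];z=q[:,2]
    for a,b in((-75,-45),(-30,30),(45,75)):
        m=(x>30)&(x<84)&(y>a)&(y<b)&(z>36)&(z<47);M=(x>0)&(x<40)&(y>a)&(y<b)&(z>48)&(z<56)
        print(n,a,m.sum(),np.percentile(x[m],[2,98]).round(1),np.percentile(z[m],[50,90]).round(1),"bar",np.percentile(x[M],[2,98]).round(1) if M.sum()>5 else 0) if m.sum()>9 else print(n,a,0)
    m=(x>10)&(x<84)&(z>36)&(z<47)&(abs(y)<94);print("y",np.percentile(y[m],[.5,99.5]))
t=np.load("top8.npz")["im"];s=np.load("side8.npz")["im"]
cv2.imwrite("pics/f.png",np.hstack([cv2.resize(t[155:250,90:185,::-1],(400,400),interpolation=cv2.INTER_CUBIC),cv2.resize(s[230:380,80:230,::-1],(400,400),interpolation=cv2.INTER_CUBIC)]))
E
```

```text
clock: 24.38
position: [549.1, 299.6, 59.6]
ee_rot: [-0.7, 0.714, 0.003, -0.007]
contact_force: [-18.2, 3.9, 10.6]
gripper_width: 13.4
grasp_force: 62.4
clock: 25.38
position: [451.4, 223.1, 224.3]
ee_rot: [-0.7, 0.714, 0.0, -0.001]
contact_force: [0.2, -0.6, 1.0]
gripper_width: 40.2
grasp_force: 0.0
clock: 26.0
position: [450.3, -20.9, 221.9]
ee_rot: [-0.697, 0.717, 0.001, -0.003]
contact_force: [0.5, -0.0, -0.0]
gripper_width: 40.2
grasp_force: 0.0
top -75 183 [30.8 81.9] [42.4 45.6] bar [13.3 24.6]
top -30 364 [31.3 82.3] [41.6 45.2] bar [14.4 34.5]
top 45 179 [31.6 82.6] [42.  46.2] bar [13.6 32.4]
y [-79.80322133  78.86865702]
side -75 268 [31.5 83.1] [40.1 43. ] bar [11.6 23.6]
side -30 431 [32.1 83.4] [40.1 42.9] bar [11.1 23.4]
side 45 315 [30.9 82.9] [40.8 43.4] bar [11.9 23.7]
y [-81.28736438  78.20333446]
```

View pics/f.png

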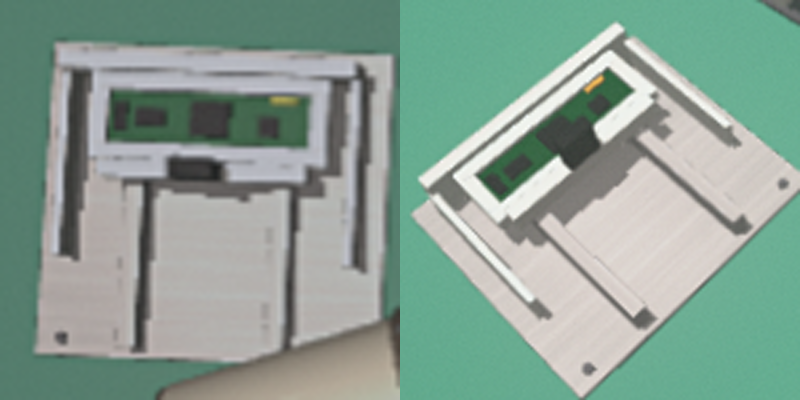

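The picture shows the board flat and chip side up at about (207,120) in the left half, square between the far rail and the jaw (grip at (195,165)), and inside the fences. The jaw face measures at holder x ≈ 24.5 mm, against 25 expected at the stop.

```bash
python3 -c "
from bench import *
print(job_done())"
```

```text
the job is handed in; nothing more can be done
None
```

The longest board was leaned on the easel, taken again across its width, and now lies flat and chip side up in the holder, snug and square between jaw and far rail; the job was handed in at about 26 s with the robot clear.

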